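# Find the release pocket in a board cradle's ledge and press the key in it

### The job

The circuit board lies in an aluminium cradle under a hold-down bar, which is released by a key sunk in a finger pocket somewhere along the top of the ledge at the cradle's front; where along the ledge is different every time. Find the pocket, for instance by running shut fingertips along the top of the ledge until they drop in, press the key at its bottom fully down so that the bar swings up, then take the hand clear. Do not touch the hold-down bar, and do not pick up or shift the board or any of the things around it.

Things in the scene. Friction and masses are not known exactly. Their poses are not given: they have to be found in the camera images.
- cradle: fixed aluminium board cradle; origin at the centre of its underside on the bench, z up, y along the ledge, -x towards the robot. Base plate 170 (x) x 300 (y) x 8 mm. The ledge runs along its front: x -85 to -39 mm, y -150 to 150 mm, top at z = 40 mm. Behind it the board: x -33 to 52 mm, y -80 to 80 mm, top z about 40 mm. Bar hinge at x = 71 mm; swung up, the bar reaches z about 80 mm
- ledge_top (a point): middle of the ledge's flat top face (46 wide, 300 long), axes as the cradle's. The ledge is five butted 52 mm segments, centred at y = -104, -52, 0, 52 and 104 mm from here, and a plain solid 20 mm block at each end. Four segments are plain and solid; any one of the five has the finger pocket in the middle of its top
- ledge_end (a point): middle of the ledge's +y end, at the height of its top; the pocket opening is 38 mm (across the ledge) by 44 mm (along it), with 4 mm walls all round; its bottom is the bare-metal key, 10 mm below the ledge top, and 18 mm below it when fully pressed
- release (a joint): travel of the key at the bottom of the pocket, m: 0 up (as at the start), 0.008 fully down; pressed straight down. It takes about 6 to 8 N to move, has no return spring and stays where it is left
- clamp (a joint): angle of the hold-down bar, rad: 0 down over the board, 0.8 swung up. A linkage drives it from the key, 0.1 rad per mm of key travel
- clamp_bar (a point): middle of the steel hold-down bar, 100 mm long (along the cradle's y), 12 wide, 6 thick, over the board's back edge; its hinge axis is 28 mm behind this point. Not to be touched
- board: green circuit board, 160 x 85 mm, lying loose in the cradle; its top is level with the ledge; its short cable lies off the back at the right. Origin on the base plate, 44 mm towards the cradle's +x and 22 mm towards its -y from the cradle's origin
- capacitor: black upright capacitor can, 22 mm across, 40 high, standing on the cradle's base plate near its +y end; loose, not to be shifted; origin at the centre of its underside
- red_screwdriver: red-handled screwdriver, 25x144x25 mm, lying on the bench in front of the cradle, along the bench edge; loose, not to be shifted; origin at the centre of its underside
- terminal: green terminal block, 21x45x20 mm, on the bench in front of the cradle; loose, not to be shifted; origin at the centre of its underside
- heat_sink: black finned heat sink, 30x50x22 mm, on the bench left of the cradle; loose, not to be shifted; origin at the centre of its underside
- spool: solder spool with green flanges, 81x66x48 mm, on the bench at the left; loose, not to be shifted; origin at the centre of its underside
- tape: roll of amber tape, 60x61x18 mm, lying flat at the left; loose, not to be shifted; origin at the centre of its underside
- flux: amber squeeze bottle with a white spout, 45 mm across, 126 high, standing at the right; loose, not to be shifted; origin at the centre of its underside

How it is judged:
On the way:
1. the release key is pressed fully down (value of joint release above 0.0068 m), for 0.1 s.
At the end, for the whole second after the job is handed in: The release key stays down (at least 6.5 of its 8 mm), the hold-down bar is swung up by more than 0.6 rad, the board lies at rest within 10 mm of where it was and every loose thing around within 20 mm of where it was (value of joint release above 0.0065 m and value of joint clamp above 0.6 rad and distance of board from where it was at the start of the episode below 0.01 m and distance of each of capacitor, red_screwdriver, terminal, heat_sink, spool, tape, flux from where it was at the start of the episode below 0.02 m and linear speed of board below 0.02 m/s); the robot touches nothing.
It fails at once if the hold-down bar is touched by the robot (contact force between any of the fingers, the arm and clamp above 0.5 N).
It fails at once if the board is shifted or lifted by more than 10 mm (distance of board from where it was at the start of the episode above 0.01 m).
It fails at once if a thing standing around is shifted or lifted by more than 20 mm (distance of any of capacitor, red_screwdriver, terminal, heat_sink, spool, tape, flux from where it was at the start of the episode above 0.02 m).
It also fails if it takes over 61 s, if anything falls off the work surface, if the arm or the gripper's body presses on something with over 40 N, if the wrist force passes 120 N, or if a joint passes its speed limit or range.

### The arm

A 6-joint arm with a two-finger parallel gripper is mounted at the origin on a cart in front of the work surface, level with it; the furniture and walls round the work are solid. World frame = base frame: x ahead of the robot, y to its left, z up, the work surface at z = 0. Lengths are in m, angles in rad, forces in N, time in s.
With the tool pointing down it reaches from about 0.275 to 0.825 m from the base axis. Payload 5.2 kg.
Tool frame: the origin (TCP) lies at the very end of the fingers, on their centre line; the grasp point (between the pads) lies 19 mm behind it (grip_depth is the distance from the TCP to the grasp point, in m); z points along the fingers, y is the line along which they close (so a half turn about z gives the same grasp; the last joint's range is limited). The gripper opens to 93 mm and grips with 3 to 60 N. Pads are 15 mm wide; open, the fingers measure 128 mm over their backs; the gripper's body (75 mm by 188 mm) begins 65 mm behind the grasp point.
Start: joints at [-1.469, 0.259, 1.535, -0, 1.348, -0.203], TCP at [0.165, -0.525, 0.219] pointing down, gripper open.
Joint ranges: [-3.14, 3.14], [-0.91, 2.08], [0.19, 2.58], [-1.22, 4.36], [0.22, 2.71], [-3.12, 3.12]. Speed limits (rad/s): [2.57, 2.57, 3.14, 3.14, 3.14, 3.14].

### API

Orientations are given as a unit quaternion [w, x, y, z].
In Python, from plant import state, get_image, calibration, finish_job, grip_depth gives the robot as it stands.
- The arm moves only by the shell command python3 -m jog 'ROWS'. ROWS is JSON, a list of rows, each a list of 3 entries, a list of its own where there are three numbers: the shift along the tool's x, y, z each as a share of 0.025 m, from -1 to 1, then the turn, a rotation vector about the tool's x, y, z each as a share of 0.1 rad, from -1 to 1, then the opening, from 0 (shut) to 1 (fully open). In form: [[[x, y, z], [wx, wy, wz], grip], ...]. A call has 1 to 8 rows; each row shifts and turns the commanded pose from where the row before left it, along the tool's axes as they then stand; what a row does not reach is not made up. A row lasts 1/10 s, in which the tool goes at most 50 mm and 8.59 degrees, less where a joint would pass 70% of its speed; a pose out of reach is approached as far as the arm can. A call with a number of a shift or a turn outside -1 to 1 is refused whole. A call with a gripper value outside its range is refused whole. The fingers move at their own pace and stop on an object; the grip force is fixed at half the most. Time passes only in rows, so rows that do not move let the fingers close. It gives the time, the measured TCP pose, the force, the opening and the grip force at its end, in the units of the state.
- state(): the state, without advancing time (a new reading comes with each control period).
- get_image(name): name is "scene" or "top"; returns the picture (480x640x3 uint8, red, green, blue); there is no depth.
- calibration(name): a dict with "fx", "fy", "cx", "cy" (pixels), "rvec" (rotation vector, rad) and "tvec" (3), from world to camera coordinates, as OpenCV has them. Camera axes: x right, y down, z forward; pixel columns grow to the right and rows downward; lengths in m; the calibration is good to about 2 mm. A picture is of the moment at which its call begins. calibration takes no time and is no camera call.
- finish_job(): hands the job in; it is judged then, once.
The state is a dict: "time_s": time; "q": joint angles; "joint_velocities": joint speeds; "tau": joint torques, N m; "ee_pos": TCP position; "tcp_rot": TCP orientation; "ft_force": force on the tool from outside, world axes, zero at the start; "torque": the same for the moment, N m; "finger_gap": finger opening in m; "finger_force": force on a finger pad.
Only numpy, scipy, OpenCV 4.12 (cv2) and the standard library are available. Lean on these libraries where they do the work, as an engineer would, in place of code of your own. Each camera call takes 0.05 s, during which the arm holds its last target. There are 200 camera calls.

## Working session

There is one attempt and no reset: what is moved stays moved. The work goes in short steps, Python scripts to look and compute and a shell command to move; the robot and the scene stay as the last step left them, time stands still between calls to the robot, and variables do not carry over. Pictures are saved under pics/ and viewed, at most 10 in all, crops included, and the job is handed in when it is done.

```bash
mkdir -p pics; python3 - <<'E'
from plant import *
import cv2
for n in("scene","top"):
    cv2.imwrite(f"pics/{n}0.png",get_image(n)[:,:,::-1]); print(n,calibration(n))
print(state())
E
```

```text
scene {'fx': 460.1272478386409, 'fy': 460.1272478386409, 'cx': 317.65825057999956, 'cy': 241.11034551055818, 'rvec': array([ 0.62738157, -2.59765067,  1.22108487]), 'tvec': array([0.46916962, 0.17848646, 1.18510663])}
top {'fx': 488.13649756007794, 'fy': 488.13649756007794, 'cx': 327.7158138527797, 'cy': 242.4624763537422, 'rvec': array([ 2.19638965, -2.16848269,  0.08104769]), 'tvec': array([0.01852695, 0.48733165, 1.30854893])}
{'time_s': 0.1, 'q': array([-1.46880629e+00,  2.59264240e-01,  1.53595755e+00,  8.84739500e-06,
        1.34801339e+00, -2.02846815e-01]), 'joint_velocities': array([-0.00077032, -0.00256884, -0.0028246 , -0.00031261,  0.00113002,
        0.00114562]), 'tau': array([ 2.65590490e-03, -4.38207221e+01, -2.84645176e+01,  7.18842004e-02,
        3.61153192e-02, -6.12698227e-05]), 'ee_pos': array([ 0.16502568, -0.52414521,  0.21791047]), 'tcp_rot': array([-8.20003508e-04,  9.88406597e-01,  1.51827943e-01,  4.57056012e-05]), 'ft_force': array([-0.02268409, -0.40422062, -0.74777774]), 'torque': array([ 0.03266247,  0.00118568, -0.04704271]), 'finger_force': 0.0, 'finger_gap': 0.0928460588914916}
```

View pics/top0.png

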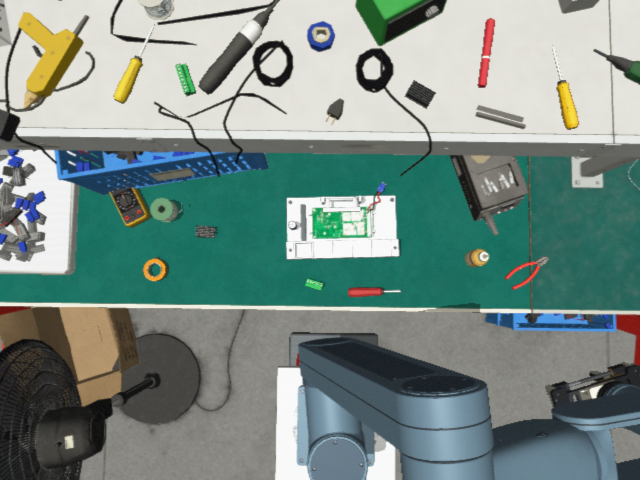

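View pics/scene0.png

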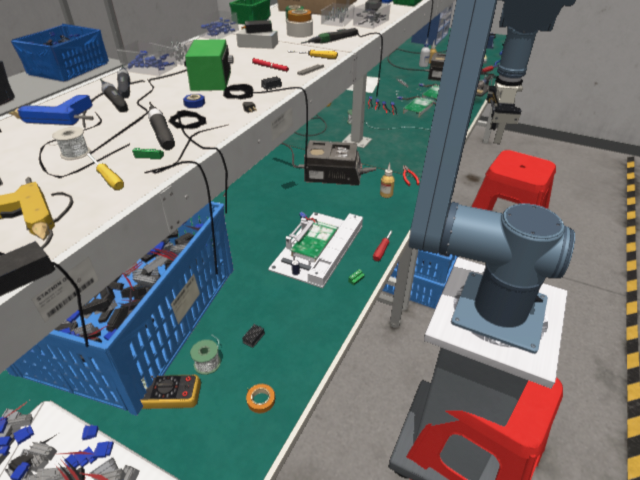

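The top view shows the cradle at columns 286–399 and rows 195–259, with the ledge along its lower edge. The terminal is at (314,284) and the screwdriver at (373,292). Next I'll enlarge the cradle and measure it.

```bash
cat > h.py <<'E'
import numpy as np, cv2
from plant import *
def ray(n,px,z):
    c=calibration(n);R=cv2.Rodrigues(c["rvec"])[0];o=-R.T@c["tvec"]
    d=R.T@np.array([(px[0]-c["cx"])/c["fx"],(px[1]-c["cy"])/c["fy"],1]);return o+d*(z-o[2])/d[2]
def proj(n,P):
    c=calibration(n);K=np.array([[c["fx"],0,c["cx"]],[0,c["fy"],c["cy"]],[0,0,1]])
    return cv2.projectPoints(np.array(P,float).reshape(-1,3),c["rvec"],c["tvec"],K,None)[0][:,0]
E
python3 - <<'E'
from h import *
t=cv2.imread("pics/top0.png");s=cv2.imread("pics/scene0.png")
a=cv2.resize(t[185:270,275:410],(800,504),interpolation=cv2.INTER_CUBIC)
b=cv2.resize(s[200:295,260:370],(690,596),interpolation=cv2.INTER_CUBIC)
cv2.imwrite("pics/ct.png",a);cv2.imwrite("pics/cs.png",b)
hsv=cv2.cvtColor(t,cv2.COLOR_BGR2HSV)
m=((hsv[...,1]<60)&(hsv[...,2]>120)).astype(np.uint8)
r=np.zeros_like(m);r[180:275,270:415]=m[180:275,270:415]
c=max(cv2.findContours(r,0,2)[0],key=cv2.contourArea)
print(cv2.minAreaRect(c),cv2.boxPoints(cv2.minAreaRect(c)))
for p in cv2.approxPolyDP(c,4,True)[:,0]: print(p,ray("top",p,.04).round(4),ray("top",p,.008).round(4))
E
```

```text
((341.8288879394531, 226.654296875), (62.38050842285156, 113.13963317871094), 88.56790161132812) [[284.49722 196.88759]
 [397.60153 194.05998]
 [399.16055 256.42102]
 [286.05624 259.2486 ]]
[395 196] [ 0.6132 -0.1549  0.04  ] [ 0.6188 -0.1592  0.008 ]
[379 195] [ 0.6154 -0.1118  0.04  ] [ 0.621  -0.1151  0.008 ]
[373 209] [ 0.5772 -0.0958  0.04  ] [ 0.5818 -0.0987  0.008 ]
[369 204] [ 0.5906 -0.085   0.04  ] [ 0.5956 -0.0876  0.008 ]
[378 199] [ 0.6045 -0.1091  0.04  ] [ 0.6098 -0.1124  0.008 ]
[372 195] [ 0.6151 -0.0929  0.04  ] [ 0.6207 -0.0957  0.008 ]
[288 197] [0.6068 0.1332 0.04  ] [0.6122 0.136  0.008 ]
[286 257] [0.4451 0.1355 0.04  ] [0.4465 0.1383 0.008 ]
[399 255] [ 0.4543 -0.1659  0.04  ] [ 0.456  -0.1705  0.008 ]
```

View pics/ct.png

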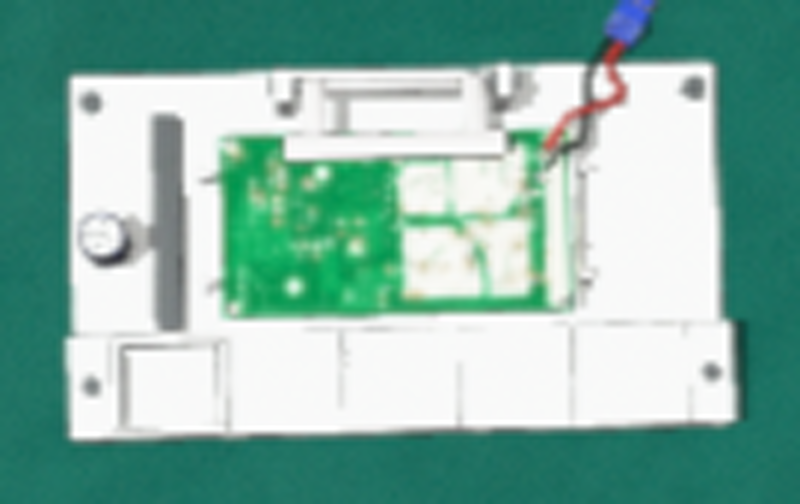

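View pics/cs.png

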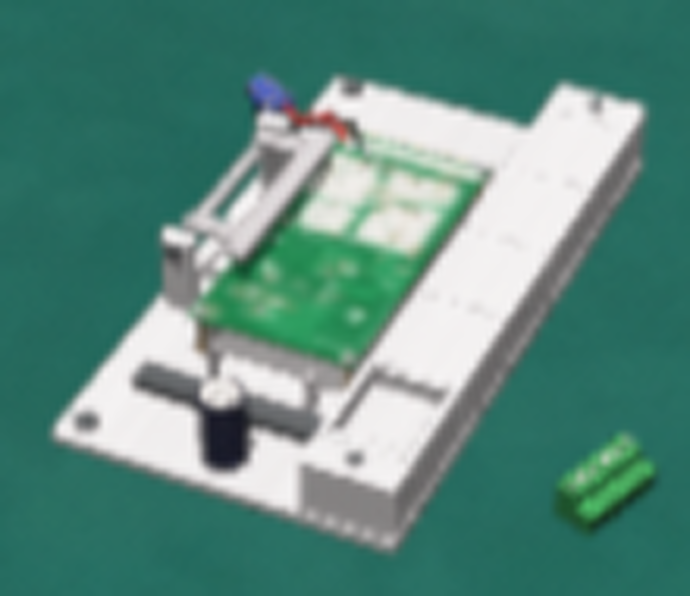

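The pocket is visible in both views, in the segment at the +y end, at top-crop pixel (172,389), which is full-image (304,250.5). I'll cross-check the pose and work out the move.

```bash
python3 - <<'E'
from h import *
f=lambda u,v:((u+.5)*135/800+275-.5,(v+.5)*85/504+185-.5)
g=lambda u,v:((u+.5)*110/690+260-.5,(v+.5)*95/596+200-.5)
T=[ray("top",f(*p),.04) for p in[(70,438),(737,420),(735,321),(66,337)]]
S=[ray("scene",g(*p),.04) for p in[(395,495),(645,105),(562,83),(302,463)]] # +y front,-y front,-y back,+y back
for L in(T,S):
    L=np.array(L);c=L.mean(0);y=(L[0]+L[3]-L[1]-L[2])/2
    print(L.round(4).tolist(),c.round(4),np.linalg.norm(y),np.linalg.norm(L[0]-L[3]),"yaw",np.degrees(np.arctan2(-y[0],y[1])))
    y/=np.linalg.norm(y);print("pocket",(c+.104*y).round(4))
P=np.mean([ray("top",f(*p),.04) for p in[(122,346),(222,345),(225,430),(126,433)]],0)
print("pocket direct",P)
for n,px,z in(("top",(478,257),0.1),("top",(345,130),.5),("scene",(210,290),0.5)): print(ray(n,px,z).round(3))
E
```

```text
[[0.4412, 0.1344, 0.04], [0.4532, -0.1658, 0.04], [0.4979, -0.1648, 0.04], [0.4868, 0.1371, 0.04]] [ 0.4698 -0.0148  0.04  ] 0.3012393701692722 0.045621419393276484 yaw 2.191199302079596
pocket [0.4658 0.0891 0.04  ]
[[0.4411, 0.1395, 0.04], [0.4551, -0.1638, 0.04], [0.4994, -0.162, 0.04], [0.4854, 0.1402, 0.04]] [ 0.4703 -0.0115  0.04  ] 0.3031191363826867 0.044273177290524345 yaw 2.6547536486624215
pocket [0.4655 0.0924 0.04  ]
pocket direct [0.46416408 0.08805148 0.04      ]
[ 0.449 -0.358  0.1  ]
[ 0.65  -0.004  0.5  ]
[0.341 0.641 0.5  ]
```

```bash
python3 -m jog '[[[0,0,0],[0,0,1],0],[[0,0,0],[0,0,1],0],[[0,0,0],[0,0,0.66],0],[[0.54,-1,0],[0,0,0],0],[[0.54,-1,0],[0,0,0],0],[[0.54,-1,0],[0,0,0],0],[[0.54,-1,0],[0,0,0],0],[[0.54,-1,0],[0,0,0],0]]'
python3 -m jog '[[[0.54,-1,0],[0,0,0],0],[[0.54,-1,0],[0,0,0],0],[[0.54,-1,0],[0,0,0],0],[[0.54,-1,0],[0,0,0],0],[[0.54,-1,0],[0,0,0],0],[[0.54,-1,0],[0,0,0],0],[[0.54,-1,0],[0,0,0],0],[[0.54,-1,0],[0,0,0],0]]'
python3 -m jog '[[[0.54,-1,0],[0,0,0],0],[[0.54,-1,0],[0,0,0],0],[[0.54,-1,0],[0,0,0],0],[[0.54,-1,0],[0,0,0],0],[[0.54,-1,0],[0,0,0],0],[[0.54,-1,0],[0,0,0],0],[[0,0,0],[0,0,0],0],[[0,0,0],[0,0,0],0]]'
```

```text
time_s: 0.9
ee_pos: [0.2279, -0.3958, 0.2182]
tcp_rot: [-0.0, 1.0, 0.019, -0.0]
ft_force: [0.1, 0.1, -0.1]
finger_gap: 0.0337
finger_force: 0.0
time_s: 1.7
ee_pos: [0.328, -0.1918, 0.2184]
tcp_rot: [-0.0, 1.0, 0.019, -0.0]
ft_force: [0.7, -0.2, 0.0]
finger_gap: 0.0003
finger_force: 0.0
time_s: 2.5
ee_pos: [0.4027, -0.0397, 0.2184]
tcp_rot: [0.0, 1.0, 0.021, -0.0]
ft_force: [0.7, -0.3, -0.4]
finger_gap: 0.0005
finger_force: 0.0
```

```bash
python3 -m jog '[[[0.45,-0.85,0],[0,0,0],0],[[0.45,-0.85,0],[0,0,0],0],[[0.45,-0.85,0.5],[0,0,0],0],[[0.45,-0.85,0.5],[0,0,0],0],[[0.45,-0.85,0.5],[0,0,0],0],[[0.45,-0.85,0.5],[0,0,0],0],[[0,0,1],[0,0,0],0],[[0,0,1],[0,0,0],0]]'
python3 -m jog '[[[0,0,0.8],[0,0,0],0],[[0,0,0.7],[0,0,0],0],[[0,0,0],[0,0,0],0],[[0,0,0],[0,0,0],0],[[0,0,0],[0,0,0],0]]'
python3 - <<'E'
from h import *
print(state()["ee_pos"],state()["ft_force"])
s=get_image("scene")[:,:,::-1];t=get_image("top")[:,:,::-1]
a=cv2.resize(t[185:270,275:410],(440,277));b=cv2.resize(s[180:295,250:370],(440,422),interpolation=cv2.INTER_CUBIC)
cv2.imwrite("pics/c1.png",b)
E
```

```text
time_s: 3.3
ee_pos: [0.4659, 0.0892, 0.118]
tcp_rot: [0.0, 1.0, 0.019, 0.0]
ft_force: [0.3, -0.9, -0.9]
finger_gap: 0.0003
finger_force: 0.0
time_s: 3.8
ee_pos: [0.4663, 0.0893, 0.0822]
tcp_rot: [0.0, 1.0, 0.019, 0.001]
ft_force: [-0.1, 0.4, 0.6]
finger_gap: 0.0004
finger_force: 0.0
[0.46630602 0.08930928 0.0821599 ] [-0.06918668  0.42431726  0.58572784]
```

View pics/c1.png

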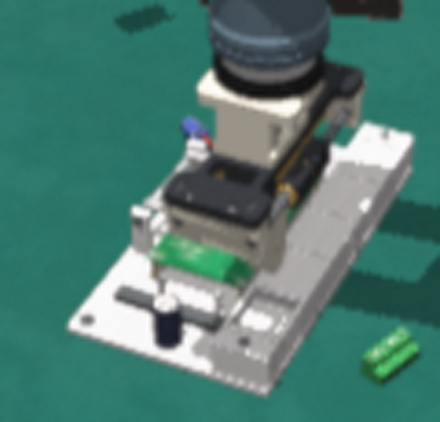

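The hand is over the pocket segment and clear of the bar; the fingertips are hidden. I'll lower gently and watch the force.

```bash
python3 -m jog '[[[0,0,0.6],[0,0,0],0],[[0,0,0.6],[0,0,0],0],[[0,0,0.2],[0,0,0],0],[[0,0,0],[0,0,0],0],[[0,0,0],[0,0,0],0]]'
python3 -m jog '[[[0,0,0.1],[0,0,0],0],[[0,0,0.1],[0,0,0],0],[[0,0,0.1],[0,0,0],0],[[0,0,0.1],[0,0,0],0],[[0,0,0],[0,0,0],0],[[0,0,0],[0,0,0],0]]'
```

```text
time_s: 4.4
ee_pos: [0.4659, 0.09, 0.0468]
tcp_rot: [0.0, 1.0, 0.019, 0.0]
ft_force: [0.5, -0.2, -0.1]
finger_gap: 0.0007
finger_force: 0.0
time_s: 5.0
ee_pos: [0.4654, 0.09, 0.0361]
tcp_rot: [-0.0, 1.0, 0.019, -0.0]
ft_force: [0.7, 1.2, -0.4]
finger_gap: 0.0006
finger_force: 0.0
```

The tip is at 36 mm with no force, so it's inside the pocket. I'll carry on down to the key.

```bash
python3 -m jog '[[[0,0,0.1],[0,0,0],0],[[0,0,0.1],[0,0,0],0],[[0,0,0.1],[0,0,0],0],[[0,0,0],[0,0,0],0]]'
python3 -m jog '[[[0,0,0.1],[0,0,0],0],[[0,0,0.1],[0,0,0],0],[[0,0,0],[0,0,0],0]]'
```

```text
time_s: 5.4
ee_pos: [0.4655, 0.09, 0.0285]
tcp_rot: [-0.0, 1.0, 0.019, 0.0]
ft_force: [0.3, -0.1, -0.4]
finger_gap: 0.0006
finger_force: 0.2
time_s: 5.7
ee_pos: [0.4655, 0.09, 0.0237]
tcp_rot: [0.0, 1.0, 0.019, 0.0]
ft_force: [0.7, -0.2, 3.0]
finger_gap: 0.0006
finger_force: 1.3
```

```bash
python3 -m jog '[[[0,0,0.06],[0,0,0],0],[[0,0,0.06],[0,0,0],0],[[0,0,0],[0,0,0],0]]'
python3 -m jog '[[[0,0,0.06],[0,0,0],0],[[0,0,0.04],[0,0,0],0],[[0,0,0],[0,0,0],0]]'
```

```text
time_s: 6.0
ee_pos: [0.4656, 0.09, 0.0221]
tcp_rot: [0.0, 1.0, 0.02, 0.0]
ft_force: [-5.7, -0.4, 18.6]
finger_gap: 0.0001
finger_force: 9.5
time_s: 6.3
ee_pos: [0.4657, 0.09, 0.0219]
tcp_rot: [0.0, 1.0, 0.02, 0.001]
ft_force: [-13.2, -1.0, 44.0]
finger_gap: 0.0007
finger_force: 22.0
```

The tip stops hard at 22 mm, which is the key's end stop (18 mm below the ledge top). I'll lift straight up and then back off towards the robot.

```bash
python3 -m jog '[[[0,0,-0.1],[0,0,0],0],[[0,0,-0.2],[0,0,0],0],[[0,0,-0.4],[0,0,0],0],[[0,0,-0.8],[0,0,0],0],[[0,0,-1],[0,0,0],0],[[0,0,-1],[0,0,0],0],[[0,0,-1],[0,0,0],0],[[0,0,-1],[0,0,0],0]]'
python3 -m jog '[[[0,0,-1],[0,0,0],0],[[0,0,-1],[0,0,0],0],[[0,1,0],[0,0,0],0],[[-0.5,1,0],[0,0,0],0],[[-0.5,1,0],[0,0,0],0],[[-0.5,1,0],[0,0,0],0],[[-0.5,1,0],[0,0,0],0],[[-0.5,1,0],[0,0,0],0]]'
python3 -m jog '[[[-0.5,1,0],[0,0,0],0],[[-0.5,1,0],[0,0,0],0],[[-0.5,1,0],[0,0,0],0],[[-0.5,1,0],[0,0,0],0],[[-0.5,1,0],[0,0,0],0],[[-0.5,1,0],[0,0,0],0],[[0,0,0],[0,0,0],0],[[0,0,0],[0,0,0],0]]'
python3 - <<'E'
from h import *
t=get_image("top")[:,:,::-1];s=get_image("scene")[:,:,::-1]
b=cv2.resize(s[180:295,250:370],(440,422),interpolation=cv2.INTER_CUBIC)
a=cv2.resize(t[185:300,275:410],(360,307),interpolation=cv2.INTER_CUBIC)
o=np.zeros((422,800,3),np.uint8);o[:,:440]=b;o[:307,440:]=a
cv2.imwrite("pics/c2.png",o)
E
```

```text
time_s: 7.1
ee_pos: [0.4653, 0.09, 0.1568]
tcp_rot: [-0.0, 1.0, 0.019, -0.0]
ft_force: [0.2, 0.3, -0.7]
finger_gap: 0.0005
finger_force: 0.0
time_s: 7.9
ee_pos: [0.4082, -0.0632, 0.2058]
tcp_rot: [-0.0, 1.0, 0.019, -0.0]
ft_force: [-0.8, -0.8, -0.2]
finger_gap: 0.0004
finger_force: 0.0
time_s: 8.7
ee_pos: [0.3395, -0.2152, 0.2056]
tcp_rot: [-0.0, 1.0, 0.018, -0.0]
ft_force: [0.0, 0.2, 0.4]
finger_gap: 0.0008
finger_force: 0.0
```

View pics/c2.png

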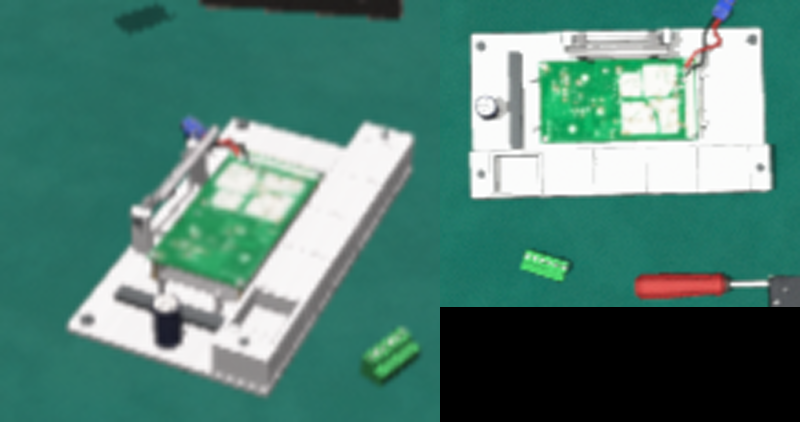

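The bar is swung up, near (620,42) in the composite. The board, capacitor, terminal and screwdriver haven't moved, and the hand is clear.

```bash
python3 -c "from plant import *; print(finish_job())"
```

```text
the job is handed in; nothing more can be done
None
```

I found the pocket in the ledge segment at the +y end and pressed the key down to its stop. The last picture shows the bar swung up, with the board and the things near it undisturbed; the hand is clear and the job is handed in, but no verdict came back.

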